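# Latch the lid of the bean bin

## Task

Close the toggle latch on the front of the bean bin: with its lever raised right up, swing the wire loop over the keeper hook on the lid's front edge, then press the lever all the way down so that it snaps home and pulls the lid tight on its seal. Work gently so that nothing gets bent, let go of the closed latch, and leave the things beside the bin where they are.

Things in the scene. Friction and masses are not known exactly. Their poses are not given: they have to be found in the camera images.
- bin: White storage bin with pale wooden lid, 130 deep (own x) x 200 wide (own y) x 150 mm high; it stands firm and does not move. Origin: centre of its underside, z up. Its front face, with the latch at its middle (own y = 0), lies 65 mm from the origin towards own -x, roughly facing the robot. Below, 'outwards' means own -x. All pivots run along own y.
- lever_pivot (a point): The lever's fixed pivot: 24 mm outwards from the front face, 90 mm above the worktop, at own y = 0. Axes as the bin's. Handle: steel plate 38 mm wide, 4 mm thick, with a rolled tip of radius 4 mm whose centre is 48 mm from this pivot. The lever is stiff (0.04 Nm) and stays where it is left.
- lever (a joint): Lever angle, rad: 0 = closed (handle hangs down, leaning 10 degrees outwards from straight down); grows as the handle swings outwards and up to its stop at 2.147. Starts at 1.3 to 1.9, too low: the loop passes over the keeper only above about 2.0. With the loop hooked, pressing down takes 4 to 8 N at the tip; below about 0.25 the lid's pull snaps it shut.
- lever_tip (a point): Centre of the rolled tip at the free end of the lever's handle; moves with the lever. At the upper stop the handle leans 47 degrees outwards from straight up.
- loop_pin (a point): Pin in the lever on which the wire loop swings freely: 15 mm from the lever pivot, 15 degrees nearer the bin than the hanging handle. The loop, whose angle is not reported, is a U of 5 mm dark wire, 53 mm wide, its crossbar 63 mm from this pin. It starts flopped outwards, resting 30 degrees above the handle's line. Once pushed past upright it falls towards the lid, into the keeper if the lever is up.
- keeper (a point): Seat of the keeper, a steel hook 36 mm wide on the lid's front edge: a ledge standing out 18 mm with an upturned lip at its outer end. The point is where the crossbar's centre rests when latched: 11.5 mm out from the lid's front, 48 mm above the lever pivot with the lid tight. Lip top 4 mm above it; pocket behind the lip 14 mm wide. Moves with the lid.
- lid (a joint): Lid angle about the hinge on the bin's rear rim, rad: about 0.062 as found (a springy rubber seal holds the front edge some 9 mm too high), about 0 when pulled tight. It springs back if pressed by hand. Pulling it tight takes about 30 N at the keeper, which the latch multiplies.
- scoop: Bystander: steel bean scoop lying beside the bin, 45 x 125 x 30 mm. Origin: centre of its underside.
- tamper: Bystander: tamper with a dark wooden handle, 58 mm across, 90 mm high. Origin: centre of its underside.
- cup: Bystander: white espresso cup, 63 x 82 x 56 mm. Origin: centre of its underside.

How it is judged (in metres and radians):
At the end, for the whole second after the job is handed in: The lever is down in its closed position (within 0.08 rad, about 4 mm at its tip) and the lid is pulled tight (lid angle under 0.02 rad, front edge within about 3 mm of fully shut), both at rest (value of joint lever below 0.08 rad and value of joint lid below 0.02 rad and velocity of joint lever between -0.05 and 0.05 rad/s and velocity of joint lid between -0.02 and 0.02 rad/s); the robot touches nothing.
It fails at once if the bin or its latch is pushed with more than 40 N (contact force between bin and the fingers above 40 N or contact force between bin and the arm above 40 N).
It fails at once if the scoop beside the bin is moved by more than 30 mm (distance of scoop from where it was at the start of the episode above 0.03 m).
It fails at once if the tamper beside the bin is moved by more than 30 mm (distance of tamper from where it was at the start of the episode above 0.03 m).
It fails at once if the cup beside the bin is moved by more than 30 mm (distance of cup from where it was at the start of the episode above 0.03 m).
It also fails if it takes over 45 s, if anything falls off the work surface, if the arm or the gripper's body presses on something with over 40 N, if the wrist force passes 120 N, or if a joint passes its speed limit or range.

## Robot

A 7-joint arm with a two-finger parallel gripper is mounted at the origin on a cart in front of the work surface, level with it; the furniture and walls round the work are solid. World frame = base frame: x ahead of the robot, y to its left, z up, the work surface at z = 0. Lengths are in mm, angles in rad, forces in N, time in s.
With the tool pointing down it reaches from about 400 to 900 mm from the base axis. Payload 5.6 kg.
Tool frame: the origin (TCP) lies midway between the tips of the shut fingers; the grasp point (between the pads) lies 19 mm behind it; z points along the fingers, y is the line along which they close (so a half turn about z gives the same grasp; the last joint's range is limited). The gripper opens to 92 mm and grips with 3 to 60 N. Pads are 20 mm wide; open, the fingers measure 128 mm over their backs; the gripper's body (75 mm by 189 mm) begins 69 mm behind the grasp point.
Start: joints at [-1.272, 0.468, -0.012, 1.603, 0.006, 1.071, -0.056], TCP at [217.91, 612.392, 214.592] pointing down, gripper open.
Joint ranges: [-2.53, 2.53], [-0.31, 2.02], [-1.57, 1.55], [0.28, 2.44], [-1.29, 4.43], [0.15, 1.84], [-2.92, 2.92]. Speed limits (rad/s): [2.57, 2.57, 3.14, 3.14, 3.14, 3.14, 3.14].

## Interface

Orientations are given as a rotation vector (axis times angle).
In Python, from cell import robot, grip, kin, viewer gives the robot as it stands. Calls block until the motion is done:
- robot.movep(position, orientation): joint-space move of the TCP to a pose.
- robot.servo_line(position, feed=150, rotation=None): straight line of the TCP; rotation=None keeps the orientation; feed is the mean speed in mm/s.
- robot.goto_joints(angles): joint-space move.
- grip(opening, newtons=None): opening from 0.0 (shut) to 1.0 (fully open); newtons is the grip in N (None keeps the last); returns when the fingers have stopped.
- robot.hold(seconds).
- kin.ik(position, orientation): joint angles nearest the present ones, or None.
- robot.observe(): the state.
- viewer.read_camera(name): name is "scene" or "top"; returns the picture (480x640x3 uint8, red, green, blue); there is no depth.
- viewer.camera_info(name): a dict with "camera_matrix" (3x3 intrinsics, pixels), "R" (3x3) and "t" (3): a world point X has camera coordinates R X + t. Camera axes: x right, y down, z forward; pixel columns grow to the right and rows downward; lengths in mm; the calibration is good to about 2 mm. A picture is of the moment at which its call begins. camera_info takes no time and is no camera call.
A pose or a line that the arm cannot do raises robot.IKError and nothing moves.
- robot.job_done(): hands the job in; it is judged then, once.
Trained networks look in the newest picture that a camera, given by its name, has taken for a name from the list of things; names that differ only in an ending like _2 or _b are one class to them, and where a whole thing is asked for, a point or a joint stands for the part that bears it (a point fixed in the world has none). Each returns a list of dicts, best first, with "confidence" (0 to 1); they miss things now and then, are a little off and sometimes report something else, mostly with a low value. They report only what shows in the picture. A call takes as long as a camera call.
- viewer.silhouettes(name, camera): "mask" (480x640 bool, what is visible of it).
- viewer.pinpoint(name, camera): "at" ([x, y, z] in mm, in the coordinates of the camera as it stood for that picture, good to about 4 mm: a listed point, or the origin of a listed thing).
The state is a dict: "t": time; "joints": joint angles; "joint_velocities": joint speeds; "joint_torque": joint torques, N m; "tcp_pos": TCP position; "tcp_rot": TCP orientation; "contact_force": force on the tool from outside, world axes, zero at the start; "wrist_torque": the same for the moment, N m; "grip_width": opening from 0.0 (shut) to 1.0 (fully open); "grip_force": force on a finger pad.
Only numpy, scipy, OpenCV 4.12 (cv2) and the standard library are available. Lean on these libraries where they do the work, as an engineer would, in place of code of your own. Each camera call takes 0.05 s, during which the arm holds its last target. There are 200 camera calls.

## Working session

There is one attempt and no reset: what is moved stays moved. The work goes in short steps, each a Python script; the robot and the scene stay as the last script left them, time stands still between calls to the robot, and variables do not carry over. Pictures are saved under pics/ and viewed, at most 10 in all, crops included, and the job is handed in when it is done.

```bash
mkdir -p pics; ls; cat > h.py <<'E'
import numpy as np, cv2
from cell import robot, grip, kin, viewer
def toworld(p,cam):
    c=viewer.camera_info(cam); R=np.array(c["R"]);t=np.array(c["t"]); return R.T@(np.array(p)-t)
def proj(X,cam):
    c=viewer.camera_info(cam); q=np.array(c["camera_matrix"])@(np.array(c["R"])@np.array(X)+np.array(c["t"])); return q[:2]/q[2]
def snap(cam,fn): 
    im=viewer.read_camera(cam); cv2.imwrite(fn,im[:,:,::-1]); return im
E
python3 - <<'E'
from h import *
np.set_printoptions(precision=1,suppress=True)
a=snap("scene","pics/s0.png");b=snap("top","pics/t0.png")
cv2.imwrite("pics/both.png",cv2.resize(np.hstack([a,b])[:,:,::-1],(800,300)))
for n in ["bin","lever_pivot","lever_tip","loop_pin","keeper","scoop","tamper","cup"]:
  for c in ["scene","top"]:
    print(n,c,[(toworld(d["at"],c),round(d["confidence"],2)) for d in viewer.pinpoint(n,c)][:2])
o=robot.observe();print(o["t"],o["tcp_pos"],o["tcp_rot"],o["contact_force"])
for c in ["scene","top"]:
  i=viewer.camera_info(c);print(c,-np.array(i["R"]).T@np.array(i["t"]),np.array(i["R"])[2])
E
```

```text
pics
bin scene [(array([657.3,  -7.7,   1.2]), 0.77)]
bin top [(array([656.4,   2.7,  -2.5]), 0.84)]
lever_pivot scene [(array([567.7,  -4. ,  85.5]), 0.55)]
lever_pivot top [(array([568.4,   1.2,  92.2]), 0.78)]
lever_tip scene [(array([515.1,   2.1,  81.8]), 0.81)]
lever_tip top [(array([517.7,   0.3,  84.4]), 0.69)]
loop_pin scene [(array([550.2,   3.9,  87. ]), 0.74), (array([567. ,  -3. ,  87.9]), 0.19)]
loop_pin top [(array([548.9,  -0.3,  84.8]), 0.72)]
keeper scene [(array([581.1,  -2.9, 146.3]), 0.95)]
keeper top [(array([577.9,  -4.6, 149.3]), 0.68)]
scoop scene [(array([ 676.3, -180.3,    1.5]), 0.67), (array([603.6, 179.4,  -3.5]), 0.65)]
scoop top [(array([604.1, 182.5,   0.5]), 0.93), (array([653.1,  -1.2,  -6.8]), 0.19)]
tamper scene [(array([ 589.5, -165.7,    2.2]), 0.65)]
tamper top [(array([ 590.8, -163.4,    1. ]), 0.8)]
cup scene [(array([ 676.1, -176.7,    3.4]), 0.82)]
cup top [(array([ 675.4, -180.1,    0.5]), 0.66)]
0.9 [217.9 612.4 214.6] [0.5 3.1 0. ] [-0.1  0.6 -0.3]
scene [  88.7 -349.2  878.3] [ 0.5  0.4 -0.7]
top [ 523.    97.5 1001.1] [ 0.2 -0.  -1. ]
```

View pics/s0.png

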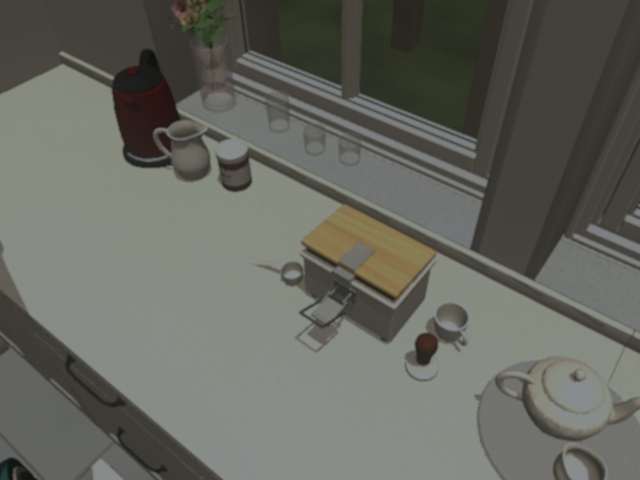

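View pics/t0.png

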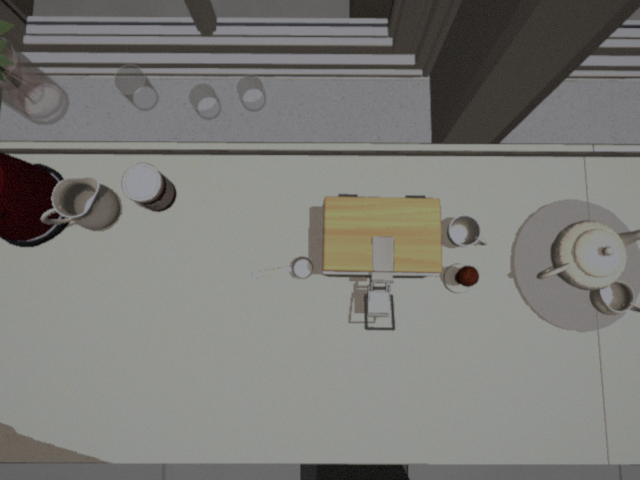

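Both views show the bin square to the robot: lid at about (382, 235) in the top view, latch lever about horizontal with the loop flopped out at (378, 310). The lever angle comes out near 1.3. Next I find the yaw and check which tool pitches are reachable.

```bash
cat >> h.py <<'E'
from scipy.spatial.transform import Rotation as Ro
def rot(pitch_down_deg,yaw=0.,flip=False):
    """tool z tilted pitch below horizontal, pointing at heading yaw; tool y horizontal"""
    p=np.radians(pitch_down_deg); z=np.array([np.cos(p),0,-np.sin(p)]); y=np.array([0,-1. if flip else 1.,0])
    return (Ro.from_euler('z',yaw)*Ro.from_matrix(np.column_stack([np.cross(y,z),y,z]))).as_rotvec()
def ray(uv,z,cam):
    c=viewer.camera_info(cam);R=np.array(c["R"]);o=-R.T@np.array(c["t"])
    d=R.T@np.linalg.inv(np.array(c["camera_matrix"]))@np.array([*uv,1.]); return o+d*(z-o[2])/d[2]
E
python3 - <<'E'
from h import *
np.set_printoptions(precision=2,suppress=True)
# yaw from wood (orange) pixels
b=cv2.imread("pics/t0.png"); hsv=cv2.cvtColor(b,cv2.COLOR_BGR2HSV)
m=((hsv[...,0]>10)&(hsv[...,0]<28)&(hsv[...,1]>70)&(hsv[...,2]>80)).astype(np.uint8); m[:,:310]=0;m[:,460:]=0;m[:185]=0;m[290:]=0
c=max(cv2.findContours(m,cv2.RETR_EXTERNAL,cv2.CHAIN_APPROX_NONE)[0],key=cv2.contourArea)
box=cv2.boxPoints(cv2.minAreaRect(c)); print(box)
w=np.array([ray(p,155,"top")[:2] for p in box]);print(w)
# left/right edge lines and rear edge directions
pts=np.argwhere(m); 
for name,uv in [("rear",[(u,np.where(m[:,u])[0].min()) for u in range(330,437)]),("left",[(np.where(m[r])[0].min(),r) for r in range(205,265)]),("right",[(np.where(m[r])[0].max(),r) for r in range(205,265)]),("front",[(u,np.where(m[:,u])[0].max()) for u in list(range(330,366))+list(range(400,437))])]:
    W=np.array([ray(p,155,"top")[:2] for p in uv]); v=cv2.fitLine(W.astype(np.float32),cv2.DIST_HUBER,0,.01,.01).ravel()
    print(name,np.degrees(np.arctan2(v[1],v[0])),v[2:])
print("tip est proj")
for f in (False,True):
  for p in (0,15,25,35,45,60,90):
    r=[]
    for P in [(530,0,70),(545,0,110),(560,0,45),(520,0,150)]:
        q=kin.ik(P,rot(p,0,f)); r.append(None if q is None else np.array(q))
    print(f,p,[x is not None for x in r], r[0])
E
```

```text
[[322.3  270.24]
 [323.54 195.49]
 [443.21 197.49]
 [441.96 272.23]]
[[ 592.06  102.21]
 [ 721.73  100.71]
 [ 719.14 -106.86]
 [ 589.49 -100.47]]
rear 89.26406 [718.   -18.85]
left -1.062411 [658.01 100.48]
right 0.5086763 [656.41 -99.45]
front 89.31406 [592.03  11.04]
tip est proj
False 0 [False, False, True, False] None
False 15 [False, False, False, False] None
False 25 [False, False, False, False] None
False 35 [False, False, False, False] None
False 45 [False, False, False, False] None
False 60 [True, True, True, True] [ 0.33  0.41 -0.48  2.37  2.1   0.25 -0.55]
False 90 [True, True, True, True] [-0.29  0.48  0.28  2.02 -0.2   0.67  1.69]
True 0 [False, False, True, False] None
True 15 [False, False, False, False] None
True 25 [False, False, False, False] None
True 35 [False, False, False, False] None
True 45 [False, False, False, False] None
True 60 [True, False, True, True] [ 0.11  0.38 -0.23  2.38  2.38  0.18  2.28]
True 90 [True, True, True, True] [-0.62  0.56  0.71  2.04 -0.54  0.74 -1.15]
```

```bash
python3 - <<'E'
from h import *
np.set_printoptions(precision=2,suppress=True)
for hd in (-90,-60,-45,45,60,90,120,-120):
 for f in (False,True):
  for p in (0,15,30,45):
    r=[]
    d=np.array([np.cos(np.radians(hd)),np.sin(np.radians(hd))])
    for P in [(511,-1,65),(530,-1,115)]:
      for back in (0,60):
        q=kin.ik((P[0]-d[0]*back,P[1]-d[1]*back,P[2]),rot(p,np.radians(hd),f)); r.append(None if q is None else np.array(q))
    if sum(x is not None for x in r)>=2: print(hd,f,p,[int(x is not None) for x in r], r[0])
E
```

```text
-90 False 0 [1, 1, 1, 1] [-1.08  1.28  0.6   1.74  0.57  1.37 -1.01]
-90 False 15 [1, 1, 1, 1] [-1.07  1.11  0.61  1.83  0.52  1.2  -0.94]
-90 False 30 [1, 1, 1, 1] [-1.04  0.94  0.63  1.91  0.46  1.03 -0.84]
-90 False 45 [1, 1, 1, 1] [-0.96  0.78  0.62  1.98  0.38  0.88 -0.71]
-90 True 0 [1, 1, 1, 1] [-0.53  1.16 -0.13  1.7   1.03  1.82  1.75]
-90 True 15 [1, 1, 1, 1] [-0.67  0.99  0.07  1.8   0.88  1.48  1.89]
-90 True 30 [1, 1, 1, 1] [-0.5   0.83 -0.09  1.87  0.9   1.36  1.92]
-90 True 45 [1, 1, 1, 1] [-0.44  0.68 -0.05  1.94  0.81  1.12  2.06]
-60 False 0 [1, 1, 1, 1] [-1.27  1.26  0.55  2.1   1.02  1.04 -1.43]
-60 False 15 [1, 1, 1, 1] [-1.27  1.07  0.62  2.19  1.03  0.82 -1.32]
-60 False 30 [1, 1, 1, 1] [-1.17  0.84  0.6   2.24  1.07  0.69 -1.19]
-60 False 45 [1, 1, 1, 1] [-1.03  0.65  0.59  2.26  0.96  0.55 -0.91]
-60 True 0 [1, 1, 1, 1] [-0.65  1.12 -0.13  2.07  1.39  1.68  1.51]
-60 True 15 [1, 1, 1, 1] [-0.66  0.92 -0.09  2.15  1.37  1.39  1.63]
-60 True 30 [1, 1, 1, 1] [-0.6   0.73 -0.07  2.21  1.34  1.13  1.79]
-60 True 45 [1, 1, 1, 1] [-0.5   0.58 -0.05  2.22  1.24  0.87
[... 2615 characters left out ...]

120 True 30 [1, 1, 1, 1] [ 0.09  0.97  0.34  1.59 -0.8   1.67  1.34]
120 True 45 [1, 1, 1, 1] [-0.07  0.84  0.48  1.72 -0.8   1.47  1.34]
-120 False 0 [1, 0, 1, 0] [-0.84  1.37  0.65  1.4   0.29  1.77 -0.85]
-120 False 15 [1, 1, 1, 1] [-0.84  1.21  0.64  1.49  0.21  1.6  -0.85]
-120 False 30 [1, 1, 1, 1] [-0.83  1.05  0.64  1.61  0.15  1.41 -0.84]
-120 False 45 [1, 1, 1, 1] [-0.8   0.89  0.64  1.73  0.08  1.22 -0.79]
-120 True 0 [1, 0, 1, 0] [-0.81  1.35  0.59  1.4   0.33  1.78  2.25]
-120 True 15 [1, 1, 1, 1] [-0.38  1.1  -0.09  1.46  0.65  1.83  1.86]
-120 True 30 [1, 1, 1, 1] [-0.39  0.94 -0.03  1.57  0.56  1.59  1.91]
-120 True 45 [1, 1, 1, 1] [-0.36  0.79 -0.    1.7   0.48  1.34  1.98]
```

```bash
cat >> h.py <<'E'
PIV=np.array([568.,-1.,90.])
F0=np.zeros(3)
def tare():
    global F0
    F0=np.mean([(robot.hold(.02),robot.observe()["contact_force"])[1] for _ in range(3)],axis=0)
def force(): return np.array(robot.observe()["contact_force"])-F0
E
python3 - <<'E'
from h import *
import h
np.set_printoptions(precision=1,suppress=True)
grip(0.0,20)
hd=np.radians(-60); r=rot(10,hd); d=np.array([np.cos(hd),np.sin(hd),0]); n=np.array([-d[1],d[0],0])
def tcp_for_edge(ex,ez,y=-8):  # inner upper edge (at y~0) of finger at rel x,z
    # inner edge passes TCP+18n along -d ; find x at rel y=0
    # corner rel = TCP+(15.6,9)
    s=(0-(y+18*n[1]))/(-d[1])          # distance back along finger from corner to y=0
    return PIV+np.array([ex-18*n[0]+d[0]*s, y, ez-10.2-s*np.tan(np.radians(10))])
def E(phi,rr=41,off=2.5):
    p=np.radians(phi); return rr*np.array([-np.sin(p),-np.cos(p)])+off*np.array([np.cos(p),-np.sin(p)])
under=tcp_for_edge(-41,-20)
print(under)
robot.movep(under-d*110+[0,0,60],r)
robot.servo_line(under-d*110,feed=150)
robot.hold(.2); h.tare()
robot.servo_line(under,feed=120); print("under",h.force(),robot.observe()["t"])
for phi in np.arange(80,130.1,2.5):
    robot.servo_line(tcp_for_edge(*E(phi)),feed=40)
    f=h.force()
    if np.linalg.norm(f)>10: print("force",phi,f); break
    if phi%10==0: print(phi,f)
print(robot.observe()["t"],robot.observe()["tcp_pos"])
s=snap("scene","pics/s1.png"); t=snap("top","pics/t1.png")
print([(toworld(q["at"],"top")-PIV,q["confidence"]) for q in viewer.pinpoint("lever_tip","top")])
print([(toworld(q["at"],"scene")-PIV,q["confidence"]) for q in viewer.pinpoint("lever_tip","scene")])
a=cv2.resize(s[200:400,220:480][:,:,::-1],(400,308));b=cv2.resize(t[180:380,260:520][:,:,::-1],(400,308))
cv2.imwrite("pics/c1.png",np.hstack([a,b]))
E
```

```text
[510.8  -9.   60. ]
under [-0.  -0.1 -0.5] 6.1667
80.0 [-0.1  0.3 -0.6]
90.0 [-0.   0.9 -1.7]
100.0 [ 1.5  0.4 -0.8]
110.0 [ 0.   0.9 -1.6]
120.0 [-1.3  0.1 -1.5]
130.0 [-0.5 -0.8 -1.3]
11.575 [518.9  -9.  104.6]
[(array([-41. ,  -0.7,  23.7]), 0.69)]
[(array([-41.7,   1.5,  27.5]), 0.72)]
```

View pics/c1.png

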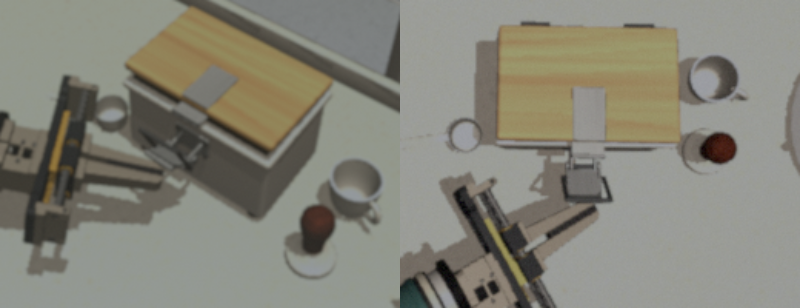

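The lever is up to about 1.94 rad (tip ~(-41, +25) from the pivot), and the finger is in contact at its outer-lower side, at (595, 210) in the right panel. I'll go on around the arc until the stop is felt.

```bash
python3 - <<'E'
from h import *
import h
np.set_printoptions(precision=1,suppress=True)
h.F0=np.array([0,0.3,-1.0])
p0=np.array(robot.observe()["tcp_pos"]); e=np.array([-44,24.6])
for dl in np.arange(1.5,18.1,1.5):
    a=np.radians(dl); # outward->inward rotation: x increases, clockwise in (x,z)
    R=np.array([[np.cos(a),np.sin(a)],[-np.sin(a),np.cos(a)]]); m=R@e-e
    robot.servo_line(p0+[m[0],0,m[1]],feed=30); robot.hold(.03)
    f=h.force(); print(dl,f)
    if np.hypot(f[0],f[2])>6: break
t=snap("top","pics/t2.png"); s=snap("scene","pics/s2.png")
for c in("top","scene"):
  for k in ("lever_tip","loop_pin"): print(k,[(toworld(q["at"],c)-PIV,q["confidence"]) for q in viewer.pinpoint(k,c)][:1])
o=robot.observe();print(o["t"],o["tcp_pos"])
a=cv2.resize(s[220:350,270:440][:,:,::-1],(400,306));b=cv2.resize(t[220:350,300:470][:,:,::-1],(400,306))
cv2.imwrite("pics/c2.png",np.hstack([a,b]))
E
```

```text
1.5 [-0.6 -0.8  0.6]
3.0 [-0.4 -0.8  0.4]
4.5 [-1.1 -0.9 -0.6]
6.0 [ 0.2 -1.3 -0.6]
7.5 [-1.4 -0.7 -2.4]
9.0 [-5.4 -0.8 -6.5]
lever_tip [(array([-39. ,  -0.3,  29.4]), 0.85)]
loop_pin [(array([-17.9,   0.6,   7.7]), 0.96)]
lever_tip [(array([-35.2,   2.5,  33.3]), 0.73)]
loop_pin [(array([-14.4,   0.9,   4.4]), 0.81)]
13.775 [522.5  -9.  109.9]
```

View pics/c2.png

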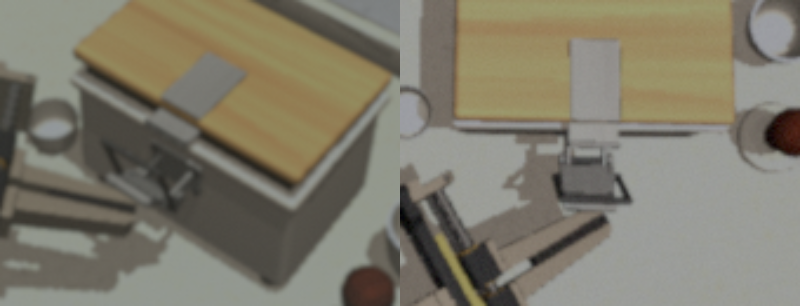

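Stop felt (about 8 N rise), tip near (-37, +31): the lever is fully up, and the loop crossbar sits above it at (595, 195) in the right panel. Next I retreat and push the loop over from outside with a near-vertical tool.

```bash
python3 - <<'E'
from h import *
import h
np.set_printoptions(precision=2,suppress=True)
hd=np.radians(-60); d=np.array([np.cos(hd),np.sin(hd),0])
p=np.array(robot.observe()["tcp_pos"])
robot.servo_line(p+[-6,0,-8],feed=60)
robot.servo_line(p+[-6,0,-8]-70*d,feed=150)
robot.servo_line(p-70*d+[-20,0,110],feed=200)
q0=np.array(robot.observe()["joints"])
c=[]
for f in (False,True):
    q=kin.ik(PIV+[-90,0,100],rot(80,0,f))
    if q is not None: c.append((np.abs(np.array(q)-q0).max(),f,np.array(q)))
c.sort(key=lambda x:x[0]); print(c); f=c[0][1]
robot.goto_joints(c[0][2])
robot.servo_line(PIV+[-75,0,53],feed=150)
robot.hold(.2); h.tare()
for x in np.arange(-60,-9.9,2.5):
    robot.servo_line(PIV+[x,0,53],feed=50)
    F=h.force()
    if np.abs(F).max()>3: print(x,F)
    if np.abs(F).max()>8: break
print(x,f,robot.observe()["t"])
robot.servo_line(PIV+[-30,0,56],feed=80)
robot.servo_line(PIV+[-50,0,130],feed=200)
robot.servo_line(PIV+[-150,0,130],feed=250)
t=snap("top","pics/t3.png"); s=snap("scene","pics/s3.png")
for cc in("top","scene"):
  for k in ("lever_tip","loop_pin"): print(k,[(toworld(q["at"],cc)-PIV,q["confidence"]) for q in viewer.pinpoint(k,cc)][:1])
print(robot.observe()["t"])
a=cv2.resize(s[220:350,270:440][:,:,::-1],(400,306));b=cv2.resize(t[220:350,300:470][:,:,::-1],(400,306))
cv2.imwrite("pics/c3.png",np.hstack([a,b]))
E
```

```text
[(np.float64(1.1371851887571993), True, array([-0.93,  0.13,  0.93,  2.21, -0.16,  0.69, -1.46])), (np.float64(2.3256787223189033), False, array([ 0.89,  0.29, -1.08,  2.11,  0.42,  0.75,  1.13]))]
-10.0 True 22.7083
lever_tip [(array([-36.02,   1.67,  28.85]), 0.55)]
loop_pin [(array([-20.59,   0.15,   8.33]), 0.63)]
lever_tip [(array([-34.57,   1.21,  34.6 ]), 0.67)]
loop_pin [(array([-19.72,   2.36,   9.1 ]), 0.74)]
24.4917
```

View pics/c3.png

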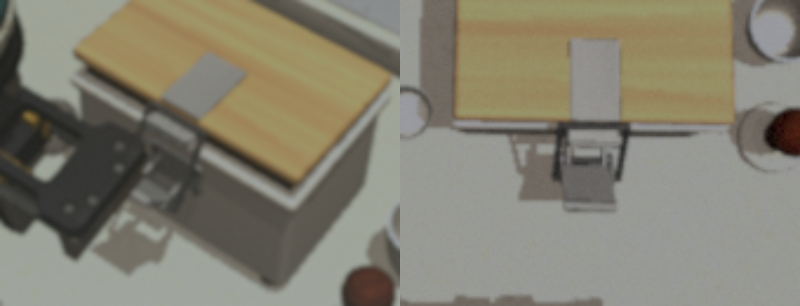

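The loop has fallen in: its crossbar now lies at the lid edge behind the keeper lip (590, 125 in the right panel), and the lever is still up. Now I press the lever down along its arc.

```bash
python3 - <<'E'
from h import *
import h
np.set_printoptions(precision=1,suppress=True)
def wp(phi,off,rr=42):
    p=np.radians(phi); P=PIV+[-rr*np.sin(p)-off*np.cos(p),0,-rr*np.cos(p)+off*np.sin(p)]
    return P, rot(np.interp(phi,[20,80],[68,80]),0,True)
path=[wp(ph,np.interp(ph,[10,60,115,133],[6,4,4,12])) for ph in np.arange(133,9.9,-3)]
bad=[i for i,(P,r) in enumerate(path) if kin.ik(P,r) is None]; print("bad",bad)
assert not bad
P0,r0=path[0]
robot.servo_line([P0[0]-20,P0[1],220],feed=250)
robot.servo_line([P0[0],P0[1],P0[2]+20],feed=200,rotation=r0)
robot.hold(.15); h.tare()
robot.servo_line(P0,feed=80); print("start",h.force(),robot.observe()["t"])
for i,(P,r) in enumerate(path[1:],1):
    robot.servo_line(P,feed=40,rotation=r)
    F=h.force(); ph=133-3*i
    if i%3==0 or np.linalg.norm(F)>12: print(ph,F)
    if np.linalg.norm(F)>18: print("stop",ph); break
print(robot.observe()["t"],robot.observe()["tcp_pos"]-PIV)
t=snap("top","pics/t4.png"); s=snap("scene","pics/s4.png")
for cc in("top","scene"):
  for k in ("lever_tip","keeper"): print(k,[(toworld(q["at"],cc)-PIV,q["confidence"]) for q in viewer.pinpoint(k,cc)][:1])
a=cv2.resize(s[220:350,270:440][:,:,::-1],(400,306));b=cv2.resize(t[220:350,300:470][:,:,::-1],(400,306))
cv2.imwrite("pics/c4.png",np.hstack([a,b]))
E
```

```text
bad []
start [-1.1 -0.5 -0.3] 26.2
124 [-0.2 -0.1 -0.4]
115 [ 2.4 -0.5  2.3]
106 [1.8 0.6 4.2]
97 [ 2.4 -0.6  5.3]
88 [ 3.4 -0.4  5.2]
79 [2.6 0.5 5.2]
70 [ 0.4 -0.5  9.1]
61 [-0.4 -0.9 10.9]
52 [-1.4 -0.3  3.5]
43 [-0.  -0.6 -0.4]
34 [-1.  -0.2 -0.1]
25 [-1.1 -0.7 -0.6]
16 [-4.9  0.1  5.2]
13 [-12.6   0.1  11. ]
10 [-18.2  -1.4  17.8]
stop 10
36.45 [-17.2   0.3 -41.2]
lever_tip [(array([ -7.7,  -0.4, -48.8]), 0.71)]
keeper [(array([10.2, -1.1, 48. ]), 0.96)]
lever_tip [(array([ -8.1,   4.1, -49. ]), 0.5)]
keeper [(array([14. ,  0.9, 46.4]), 0.9)]
```

View pics/c4.png

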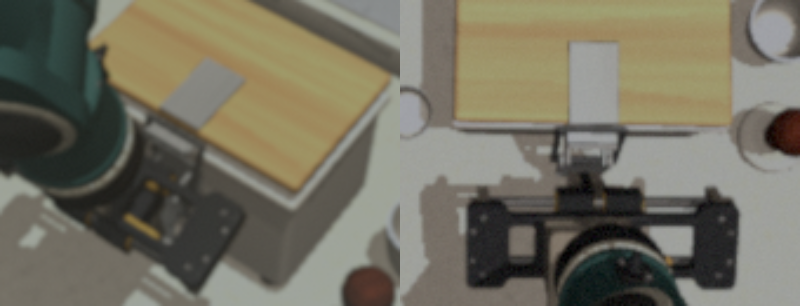

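The lever tip now reads (-8, -49) and the keeper +47 above the pivot, so the lever is down, the lid tight and the loop seated (590, 130 in the right panel). I back off, check once more, and hand in.

```bash
python3 - <<'E'
from h import *
np.set_printoptions(precision=1,suppress=True)
p=np.array(robot.observe()["tcp_pos"])
robot.servo_line(p+[-12,0,-1],feed=60)
robot.servo_line(p+[-80,0,30],feed=150)
robot.hold(.2)
t=snap("top","pics/t5.png"); s=snap("scene","pics/s5.png")
ok=[]
for cc in("top","scene"):
  for k in ("lever_tip","keeper"):
    r=[toworld(q["at"],cc)-PIV for q in viewer.pinpoint(k,cc)][:1]; print(k,r)
    if k=="lever_tip" and r: ok.append(r[0][0]>-16 and r[0][2]<-38)
    if k=="keeper" and r: ok.append(r[0][2]<54)
o=robot.observe(); print(o["t"],o["contact_force"],ok)
if ok and all(ok): print(robot.job_done())
E
```

```text
Traceback (most recent call last):
cell.IKError: the arm cannot follow that straight line within its joint ranges
```

```bash
python3 - <<'E'
from h import *
np.set_printoptions(precision=1,suppress=True)
p=np.array(robot.observe()["tcp_pos"])
def first(*opts):
    for P,r in opts:
        try: robot.servo_line(P,feed=80,rotation=r); return P
        except robot.IKError: pass
    raise SystemExit("no retreat")
a=first(*[(p+[-dx,0,dz],rot(pt,0,True)) for dx in (25,18,12,8) for dz in (0,8) for pt in (68,72,76,80)])
print(a-p)
b=first(*[(a+[-dx,0,dz],rot(pt,0,True)) for dx,dz in ((40,50),(30,50),(20,50),(20,30),(10,20)) for pt in (80,76,72)])
print(b-p)
robot.hold(.2)
t=snap("top","pics/t5.png"); s=snap("scene","pics/s5.png")
ok=[]
for cc in("top","scene"):
  for k in ("lever_tip","keeper"):
    r=[toworld(q["at"],cc)-PIV for q in viewer.pinpoint(k,cc)][:1]; print(k,r)
    if k=="lever_tip" and r: ok.append(r[0][0]>-16 and r[0][2]<-38)
    if k=="keeper" and r: ok.append(r[0][2]<54)
o=robot.observe(); print(o["t"],o["contact_force"],ok)
if ok and all(ok): print(robot.job_done())
E
```

```text
[-25.   0.   0.]
[-65.   0.  50.]
lever_tip [array([-11. ,   2.1, -52.6])]
keeper [array([ 9.8, -2.2, 46.2])]
lever_tip [array([ -9.3,   3.2, -50.9])]
keeper [array([10.5, -0.7, 48.9])]
38.7083 [-0.3  0.  -0.1] [np.True_, np.True_, np.True_, np.True_]
the job is handed in; nothing more can be done
None
```

The latch is closed: the loop is on the keeper, the lever snapped down and the lid measures tight. The arm is clear of the bin, and the job was handed in at about 39 s; no verdict came back.

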